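Set the drilling jig's end stop to 4 and run the bar up to it

TASK

Set the turret end stop of the drilling jig to 4: stroke the rubber grip ring round with a light fingertip until the 4 stands squarely in the little window, turning it by the ring and not by the stop screws. Then slide the round bar along its V-blocks until you feel it bear gently on the stop, leave it resting there in the V-blocks with the 4 still in the window, and let go. No squeezing, leaning or ramming, and leave the other things on the bench where they are.

Things in the scene. Friction and masses are not known exactly. Their poses are not given: they have to be found in the camera images.
- jig: grey cross-drilling jig, bolted down, placed anew each time. Origin: centre of the underside of its base plate (116 x 400 x 12 mm), on the bench; local z up, local y along the bar towards the stop drum, local x away from the robot at yaw 0. All 'jig (x, y, z)' below are mm in this frame.
- bush (a point): top of the brass drill bush, jig (0, -15, 85), on a bridge over the front V-block (84 mm wide in x, y -27 to -3). Two 90 degree V-blocks (30 mm long in y, 50 mm wide, top at z 45) centred at jig y -15 and -150 carry the bar, its axis at x 0, z 45. Between them (y -135 to -30) the bar is free from above, its axis 33 mm above the base plate.
- ring_top (a point): nominal top of the drum's black rubber grip ring (62 mm diameter, 36 mm wide), jig (0, 115, 98); fixed to the jig, same axes. Drum axis along y through jig (0, 115, 67). The ring stands out between cheeks (x +-34 to 39, top z 84). Worn: its real top is up to 2 mm higher or lower, changing as it turns. Hard (about 8 N per mm pressed): land on it at 8 mm/s or slower; bears at most 30 N.
- window (a point): middle of the window (22 mm in x, 20 in y) in the hood (jig y 135 to 195, top z 103), at jig (0, 153, 103). Black figures 1 to 6, 14 mm high, heads towards local +x, pass under it on the drum's white band (56 mm diameter), one per 60 degrees; two small black marks at its +-x edges show the middle.
- drum (a joint): angle of the stop drum, rad: 0 with figure 1 in the window's middle, 1.047 more per figure, 3.142 for figure 4. Grows when the ring's top moves to local +x. A flat fingertip pressed lightly on the ring's top and moved along x rolls it by travel / 31 mm less slip; about 4 N turns it. No clicks; it stays where left (brake 0.13 N m); end stops at -0.35 and 5.6.
- stops (a point): six steel stop screws (8 mm diameter) sticking out of the drum's face (jig y 85) towards -y, on a 22 mm radius about the drum axis, turning with it; origin jig (0, 85, 67). The screw of the figure in the window is at the bottom, in line with the bar. Lengths 1 to 6: 28, 50, 20, 40, 33, 15 mm. They are set: the fingers must not push on them, nor the bar with over 25 N.
- stop4 (a point): where the tip of screw 4 stands when figure 4 is in the window: jig (0, 45, 45), on the bar's line; fixed to the jig, same axes. The bar is home when its end is here.
- bar: round steel bar, 20 mm diameter, 220 mm long, 0.54 kg, lying in the V-blocks along local y. Origin at its middle on its axis, its y axis along it towards the drum; it may be rolled about that axis. At the start its end is 20 to 60 mm short of stop4. Sliding it takes about 3 to 9 N.
- bar_end (a point): centre of the end face of the bar that looks at the drum, 110 mm from its middle along its y axis.
- flux_pot: open white plastic pot, 76 mm across, 80 mm high, beyond the jig; origin under its middle. A bystander.
- offcut: upright bit of steel tube, 29 mm across, 55 mm high, beyond the jig; origin under its middle. A bystander.
- wrench: spanner lying on the near side of the jig, roughly along it; origin at its underside. A bystander.
- jar: white plastic jar with lid, 56 mm across, 75 mm high, off to the right; origin under its middle. A bystander.
- brush: flux brush lying off to the left; origin at its underside. A bystander.
- square: steel try square lying off to the left, stock 80 x 20 x 20 mm, blade 110 mm; origin under its stock. A bystander.
- slug: short upright steel cylinder, 36 mm across, 50 mm high, off to the right; origin under its middle. A bystander.
Mind the look-alikes: they are no part of the job. Of the things shaped like the bar, the steel one is meant.

How it is judged:
By the outcome, as a careful person would: the job done as asked, in the order asked, and still so for the second after the job is handed in, with the robot touching nothing.
It also fails if it takes over 72 s, if anything falls off the work surface, if the arm or the gripper's body presses on something with over 40 N, if the wrist force passes 120 N, or if a joint passes its speed limit or range.

ROBOT

A 6-joint arm with a two-finger parallel gripper is mounted at the origin on the work surface. World frame = base frame: x ahead of the robot, y to its left, z up, the work surface at z = 0. Lengths are in m, angles in degrees, forces in N, time in s.
With the tool pointing down it reaches from about 0.325 to 0.775 m from the base axis. Payload 5.5 kg.
Tool frame: the origin (TCP) lies at the centre of the arm's flange, where the gripper is bolted on; the fingertips stand 182 mm ahead of it and the grasp point (between the pads) lies 163 mm ahead of it; z points along the fingers, y is the line along which they close (so a half turn about z gives the same grasp; the last joint's range is limited). The gripper opens to 88 mm and grips with 3 to 60 N. Pads are 20 mm wide; open, the fingers measure 115 mm over their backs; the gripper's body (75 mm by 178 mm) begins 61 mm behind the grasp point.
Start: joints at [73.871, 5.22, 70.514, -0, 104.267, -3.249], TCP at [0.134, 0.585, 0.405] pointing down, gripper open.
Joint ranges: [-164.24, 164.24], [-49.07, 125.15], [9.68, 141.18], [-86.29, 266.29], [3.28, 154.24], [-151.56, 151.56]. Speed limits (degrees/s): [147.25, 147.25, 172.46, 180, 180, 180].

INTERFACE

Orientations are given as [roll, pitch, yaw] about the fixed x, y, z axes, in that order (R = Rz(yaw) Ry(pitch) Rx(roll)).
In Python, from station import r gives the robot as it stands. The module is installed in compiled form; this text tells all that it offers. Calls block until the motion is done:
- r.reach(position, orientation): joint-space move of the TCP to a pose.
- r.servo_line(position, rotation=None, speed=0.15): straight line of the TCP; rotation=None keeps the orientation; speed is the mean speed in m/s.
- r.move_joints(angles): joint-space move.
- r.let_go() and r.grab(squeeze=None): open the fingers fully, or close them until they stop; squeeze is the grip in N (None keeps the last).
- r.wait(seconds).
- r.inverse_kinematics(position, orientation): joint angles nearest the present ones, or None.
- r.sense(): the state.
- r.snapshot(name): name is "scene" or "top" or "wrist"; returns a dict with "frame" (384x512x3 uint8, red, green, blue), "fx", "fy", "cx", "cy" (pixels), "R" (3x3) and "t" (3): a world point X has camera coordinates R X + t. Camera axes: x right, y down, z forward; pixel columns grow to the right and rows downward; lengths in m; the calibration is good to about 2 mm. A picture is of the moment at which its call begins. There is no depth.
A pose or a line that the arm cannot do raises r.IKError and nothing moves.
- r.hand_in(): hands the job in; it is judged then, once.
The state is a dict: "clock": time; "joints": joint angles; "joint_vel": joint speeds; "joint_torque": joint torques, N m; "tcp_pos": TCP position; "orientation": TCP orientation; "contact_force": force on the tool from outside, world axes, zero at the start; "torque": the same for the moment, N m; "opening": finger opening in m; "gripper_force": force on a finger pad.
Only numpy, scipy, OpenCV 4.12 (cv2) and the standard library are available. Lean on these libraries where they do the work, as an engineer would, in place of code of your own. Each camera call takes 0.05 s, during which the arm holds its last target. There are 200 camera calls.

## Working session

There is one attempt and no reset: what is moved stays moved. The work goes in short steps, each a Python script; the robot and the scene stay as the last script left them, time stands still between calls to the robot, and variables do not carry over. Pictures are saved under pics/ and viewed, at most 10 in all, crops included, and the job is handed in when it is done.

```bash
mkdir -p pics
python3 - <<'E'
from station import r
import cv2,numpy as np
s=r.sense();print(s['clock'],s['tcp_pos'],s['orientation'],s['contact_force'],s['opening'])
for n in("scene","top"):
    p=r.snapshot(n);f=p['frame'];cv2.imwrite(f'pics/{n}0.png',f[:,:,::-1])
    np.savez(f'pics/{n}0.npz',**p)
    print(n,p['fx'],p['cx'],p['cy'],np.round(p['R'],3).tolist(),np.round(p['t'],3))
a=cv2.imread('pics/top0.png');cv2.imwrite('pics/top0b.png',cv2.resize(a,(800,600),interpolation=cv2.INTER_CUBIC))
E
```

```text
0.0 [0.13375427 0.58496282 0.4035342 ] [-1.79892585e+02 -6.67930494e-03  1.67120648e+02] [-0.69579998 -0.44061222  1.16784882] 0.08762493437532909
scene 390.1553564022386 255.51795583595612 197.8934943599947 [[0.852, 0.523, 0.014], [0.29, -0.45, -0.844], [-0.436, 0.723, -0.536]] [-0.463 -0.089  1.458]
top 361.36446631097147 263.939663283836 197.82976166156521 [[-0.014, -1.0, 0.018], [-0.995, 0.012, -0.102], [0.102, -0.019, -0.995]] [-0.005  0.54   1.166]
```

View pics/top0b.png

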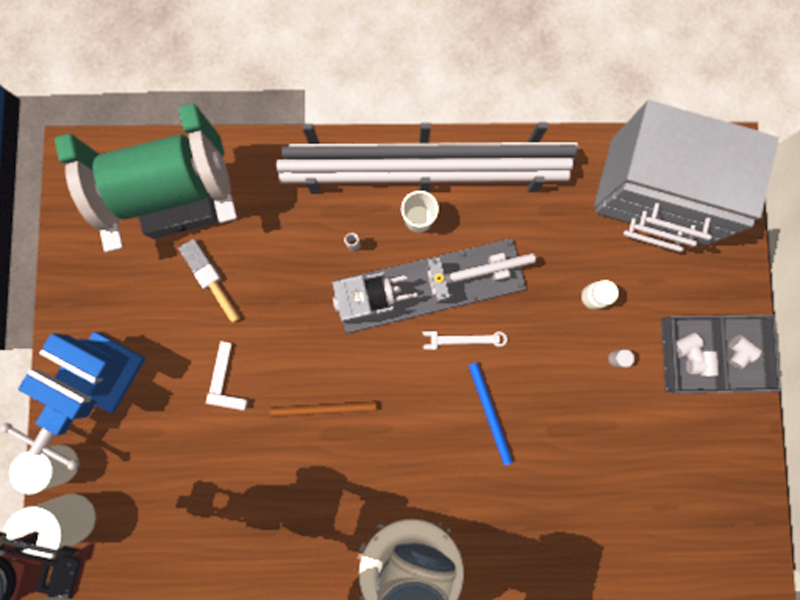

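View pics/scene0.png

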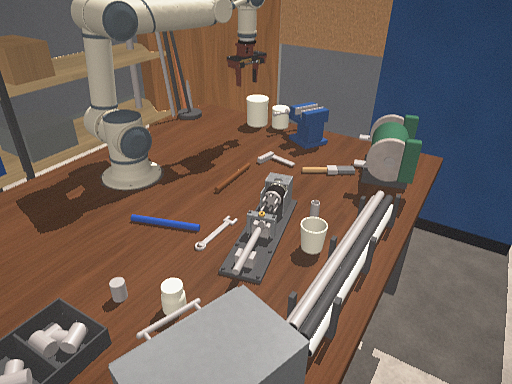

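The top view shows the jig with the drum to the left, bush at about (438,278) and hood at (355,298) in the 800x600 view. The bar end is at (533,260), and the wrench is on the near side at (465,340). Next I'll get the jig pose from the bush and the plate.

```bash
cat > h.py <<'E'
import numpy as np,cv2
def ray(p,uv,z):
    R,t=np.array(p['R']),np.array(p['t']);o=-R.T@t
    d=R.T@np.array([(uv[0]-p['cx'])/p['fx'],(uv[1]-p['cy'])/p['fy'],1.])
    return o+d*(z-o[2])/d[2]
def proj(p,X):
    c=np.array(p['R'])@np.asarray(X,float)+np.array(p['t']);return np.array([p['fx']*c[0]/c[2]+p['cx'],p['fy']*c[1]/c[2]+p['cy']])
E
python3 - <<'E'
from h import *
p=dict(np.load('pics/top0.npz'));f=p['frame'];hsv=cv2.cvtColor(f,cv2.COLOR_RGB2HSV)
roi=np.zeros(f.shape[:2],np.uint8);roi[145:218,205:355]=1
b=((hsv[...,0]>15)&(hsv[...,0]<35)&(hsv[...,1]>150)&(hsv[...,2]>150)).astype(np.uint8)*roi
v,u=np.nonzero(b[165:190,270:290]);uv=(u.mean()+270,v.mean()+165);print('bush',len(u),uv,ray(p,uv,.085))
m=((hsv[...,1]<70)&(hsv[...,2]<140)).astype(np.uint8)*roi
m=cv2.morphologyEx(m,cv2.MORPH_CLOSE,np.ones((9,9)));m=cv2.morphologyEx(m,cv2.MORPH_OPEN,np.ones((7,7)))
c=max(cv2.findContours(m,0,2)[0],key=cv2.contourArea)
W=np.array([ray(p,q[0],.012)[:2] for q in c],np.float32)
rc=cv2.minAreaRect(W);print(rc);print(np.round(cv2.boxPoints(rc),3).tolist())
k=f.copy();cv2.drawContours(k,[c],-1,(255,0,0),1)
cv2.imwrite('pics/chk.png',cv2.resize(k[140:225,200:360],None,fx=5,fy=5)[:,:,::-1])
E
```

```text
bush 17 (np.float64(280.6470588235294), np.float64(177.76470588235293)) [ 0.59669105 -0.06514964  0.085     ]
((0.593980610370636, -0.054264187812805176), (0.11690893769264221, 0.40317583084106445), 12.93185043334961)
[[0.492000013589859, 0.1289999932050705], [0.5820000171661377, -0.2639999985694885], [0.6959999799728394, -0.23800000548362732], [0.6060000061988831, 0.1550000011920929]]
```

View pics/chk.png

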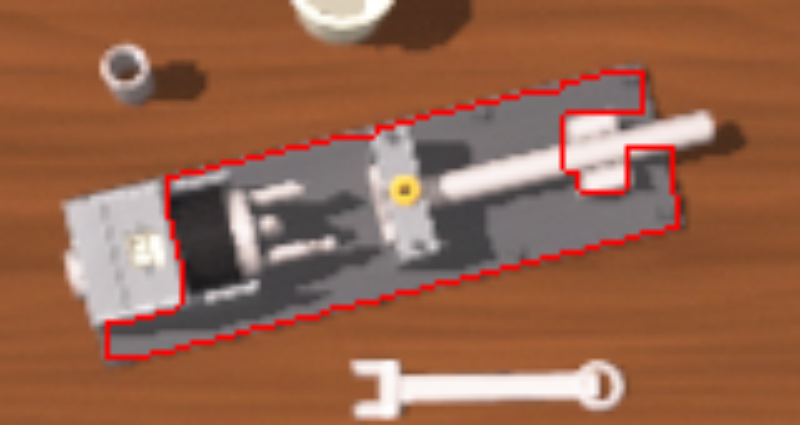

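The contour fits the plate at 117 x 403 mm: centre (0.594,-0.054), yaw 12.9°. The window shows at about (147,250) in the crop and the bar's rear end at (712,122). Next I'll hover over the ring, use the wrist camera to refine the pose, and read the figure.

```bash
cat >> h.py <<'E'
import json,os
J=json.load(open('jig.json')) if os.path.exists('jig.json') else dict(x=.594,y=-.0543,yaw=12.93)
def w(x,y,z):
    a=np.radians(J['yaw']);c,s=np.cos(a),np.sin(a);x,y,z=x/1e3,y/1e3,z/1e3
    return np.array([J['x']+c*x-s*y,J['y']+s*x+c*y,z])
def tip(x,y,z): return w(x,y,z+182)
def ori(): return [180,0,90+J['yaw']]
E
python3 - <<'E'
from station import r
from h import *
r.grab(5)
r.reach(tip(0,115,98+110),ori())
s=r.sense();print(s['clock'],s['tcp_pos'],s['orientation'],s['joints'],s['opening'],s['contact_force'])
p=r.snapshot('wrist');np.savez('pics/w1.npz',**p);cv2.imwrite('pics/w1.png',p['frame'][:,:,::-1])
R,t=p['R'],p['t'];print('cam',-R.T@t,np.round(R,2).tolist(),p['fx'])
for q in[(0,153,103),(0,115,98),(0,-15,85),(0,85,45)]:print(q,proj(p,w(*q)))
E
```

```text
3.8667 [0.56818077 0.05862699 0.39003688] [ 1.79995305e+02 -1.34029499e-02  1.03010416e+02] [ 2.47452689e+00  6.15800665e-01  7.67502248e+01  1.43835666e-02
  1.02631809e+02 -1.05327426e+01] 0.0003452900390295199 [-0.19166106  0.68432249 -0.32762808]
cam [0.55112173 0.13323312 0.37078392] [[0.97, 0.23, 0.0], [0.22, -0.94, 0.28], [0.06, -0.27, -0.96]] 334.8332945820778
(0, 153, 103) [254.97454506 149.01431451]
(0, 115, 98) [254.93756681 192.93803168]
(0, -15, 85) [254.83162445 315.56648701]
(0, 85, 45) [254.95700931 207.00450045]
```

View pics/w1.png

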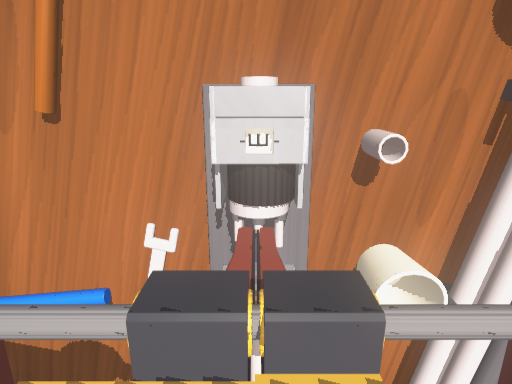

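The wrist view shows the window at about (259,140), predicted at (255,149). In it is a 3 with its head to the right, so the drum must grow by about 60°. I'll refine the jig pose with the window and look at an enlarged crop.

Run:
```python
from h import *
p=dict(np.load('pics/w1.npz'));f=p['frame']
k=cv2.resize(f[75:225,190:330],None,fx=4,fy=4,interpolation=cv2.INTER_CUBIC);cv2.imwrite('pics/w1c.png',k[:,:,::-1])
g=f.astype(int)
print(g[141,236:284].mean(1).astype(int));print(g[120:170,251].mean(1).astype(int))
print(g[141,236:284,2]-g[141,236:284,0])
```

```text
[221 221 221 218 113 114 114 115 120 197 247 247 216 100 133 246 247 247
 247 247 247 104 109 197 247 247 247 247 247 221 103 136 246 247 247 247
 218 195 134 118 118 117 126 204 222 222 222 222]
[221 222 222 222 222 222 222 222 222 222 222 222 222 222 244 246 246 246
 246 246 246 246 246 209 119 101 242 247 247 247 247 247 247 233 216 221
 220 220 220 221 220 220 220 194 118  88  88  90  95  96]
[ -5  -5  -5  -5  -7  -7  -7  -7  -7 -18   0   0 -25  -8 -18  -3   0   0
   0   0   0  -9 -10 -30   0   0   0   0   0 -24  -9 -19  -2   0   0   0
 -27 -14  -8  -7  -8  -8  -8  -7  -4  -4  -4  -4]
```

View pics/w1c.png

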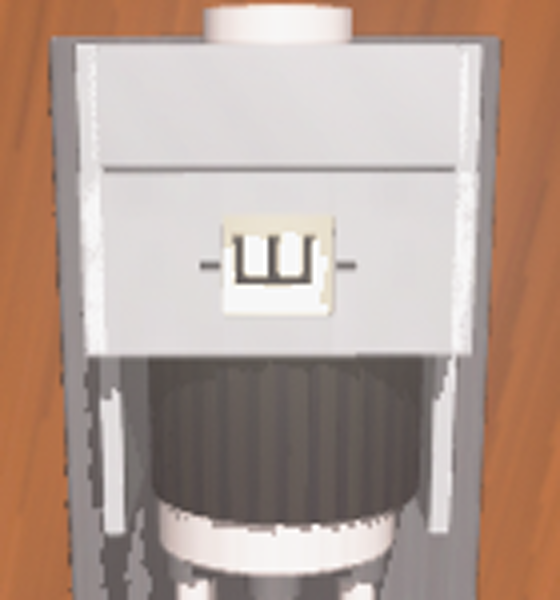

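The crop confirms a 3 in the window, about 1 mm left of the marks, which sit at row 141, columns 240–279. I'll shift the jig pose by the window fix, then press the ring gently and do a first stroke with force checks.

```bash
cat >> h.py <<'E'
def tare(r,n=6):
    F=[]
    for _ in range(n): F.append(r.sense()['contact_force']);r.wait(.02)
    return np.mean(F,0)
def jf(F):
    a=np.radians(J['yaw']);c,s=np.cos(a),np.sin(a);return np.array([c*F[0]+s*F[1],-s*F[0]+c*F[1],F[2]])
def force(r,F0): return jf(np.mean([r.sense()['contact_force']for _ in range(3)],0)-F0)
def jpos(r):
    d=np.array(r.sense()['tcp_pos'])-[J['x'],J['y'],0];return jf(d)*1e3-[0,0,182]
def press(r,x,y,z0,F0,target,zmin,step=.5):
    z=z0
    while z>zmin:
        z-=step;r.servo_line(tip(x,y,z),speed=.006)
        if force(r,F0)[2]>target: return z
    return None
E
python3 - <<'E'
from station import r
import json
from h import *
p=dict(np.load('pics/w1.npz'))
m=ray(p,(259.2,141.3),.103);e=ray(p,(259.2,163.3),.103);d=m-w(0,153,103)
print('mid',jf(m-[J['x'],J['y'],0])*1e3,'edge',jf(e-[J['x'],J['y'],0])*1e3)
J['x']+=d[0];J['y']+=d[1];json.dump(J,open('jig.json','w'));print(J)
q=dict(np.load('pics/top0.npz'));print('bush top px pred',proj(q,w(0,-15,85)))
x0=-9
r.servo_line(tip(x0,114,106),speed=.12);r.wait(.2);F0=tare(r);print('F0',F0,jpos(r))
z=press(r,x0,114,103,F0,5,94);F=force(r,F0);print('z',z,F,jpos(r),r.sense()['clock'])
E
```

```text
mid [  3.35857221 159.15763552 103.        ] edge [  3.43666799 141.40001981 103.        ]
{'x': np.float64(0.5958955774030777), 'y': np.float64(-0.0475469807650267), 'yaw': 12.93}
bush top px pred [279.69001376 176.97500667]
F0 [ 0.1774038  -0.06349915 -0.26240507] [ -8.88450939 113.94064856 106.59159987]
z 96.0 [-1.98706945  0.08102424  7.27480854] [ -8.96481596 114.009688    97.12004382] 9.2
```

```bash
cat >> h.py <<'E'
def stroke(r,x0,x1,y,z,F0,ft,n):
    L=[]
    for x in np.linspace(x0,x1,n+1)[1:]:
        r.servo_line(tip(x,y,z),speed=.02);f=force(r,F0);L.append([round(float(v),1) for v in(x,z,f[0],f[2])])
        z+=float(np.clip((f[2]-ft)*.08,-.4,.5))
    return z,L
E
python3 - <<'E'
from station import r
from h import *
x0=-9;s=r.sense();F0=np.array([.177,-.063,-.262])
z,L=stroke(r,x0,10,114,96,F0,8.5,10)
print(L);r.servo_line(tip(10,114,z+6),speed=.06);r.servo_line(tip(10,114,208),speed=.2)
r.wait(.1)
p=r.snapshot('wrist');np.savez('pics/w2.npz',**p)
f=p['frame'];k=cv2.resize(f[100:180,200:320],None,fx=5,fy=5,interpolation=cv2.INTER_CUBIC);cv2.imwrite('pics/w2c.png',k[:,:,::-1])
print(proj(p,w(0,153,103)),proj(p,w(0,153,95)),r.sense()['clock'])
E
```

```text
[[-7.1, 96.0, -3.4, 8.4], [-5.2, 96.0, -4.2, 7.8], [-3.3, 95.9, -3.4, 9.2], [-1.4, 96.0, -4.3, 9.0], [0.5, 96.0, -4.4, 9.0], [2.4, 96.1, -3.4, 8.4], [4.3, 96.1, -3.4, 8.2], [6.2, 96.0, -3.1, 8.2], [8.1, 96.0, -3.5, 6.1], [10.0, 95.8, -2.7, 6.5]]
[243.89122822 147.34253666] [244.24989682 145.95392316] 12.7833
```

View pics/w2c.png

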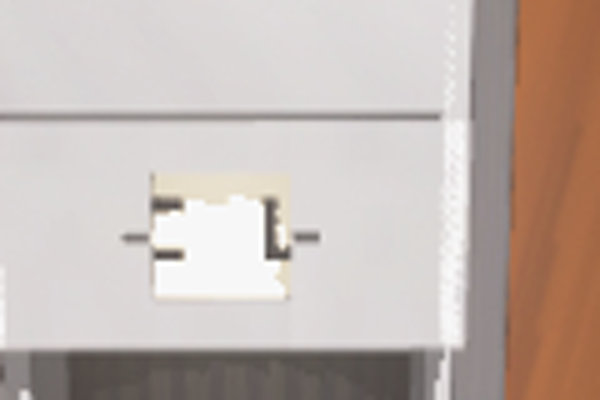

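The crop shows the 3 leaving to the right (its base at column 253), the 4's head entering at column 237, and the window middle at 244. About 0.5 rad remains, so I'll stroke a little under that and measure.

Run:
```python
from station import r
from h import *
r.servo_line(tip(-7,114,103),speed=.15);r.wait(.15);F0=tare(r);print(F0)
z=press(r,-7,114,98.5,F0,6,93);print('z',z,force(r,F0))
z,L=stroke(r,-7,7,114,z,F0,8.5,7)
print(L);r.servo_line(tip(7,114,z+6),speed=.06);r.servo_line(tip(0,114,170),speed=.2)
r.wait(.1)
p=r.snapshot('wrist');np.savez('pics/w3.npz',**p)
f=p['frame'];c=proj(p,w(0,153,103)).round().astype(int);print(c)
k=cv2.resize(f[c[1]-45:c[1]+35,c[0]-50:c[0]+50],None,fx=6,fy=6,interpolation=cv2.INTER_CUBIC);cv2.imwrite('pics/w3c.png',k[:,:,::-1])
print(r.sense()['clock'])
```

```text
[-0.0671376   0.10158378  0.02688191]
z 95.5 [-1.07676399  0.37599831  6.0485133 ]
[[-5.0, 95.5, -4.2, 7.7], [-3.0, 95.4, -4.3, 8.5], [-1.0, 95.4, -3.0, 9.6], [1.0, 95.5, -3.3, 8.7], [3.0, 95.5, -2.3, 8.4], [5.0, 95.5, -3.6, 7.4], [7.0, 95.4, -3.0, 6.3]]
[256 155]
18.7667
```

View pics/w3c.png

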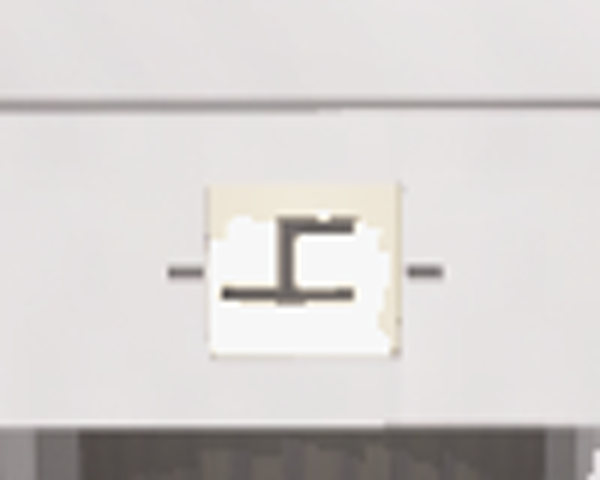

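The 4 stands whole in the window: it spans 220–355 (middle about 287) and the marks' middle is about 305. That is about 2 mm short, so it needs about 2.3 mm of ring travel plus roughly 0.8 mm lost motion.

Run:
```python
from station import r
from h import *
r.servo_line(tip(-1.5,114,102),speed=.15);r.wait(.15);F0=tare(r)
z=press(r,-1.5,114,98.5,F0,6,93);print('z',z,force(r,F0))
z,L=stroke(r,-1.5,1.5,114,z,F0,8,3)
print(L);r.servo_line(tip(1.5,114,z+6),speed=.06);r.servo_line(tip(0,114,170),speed=.2)
r.wait(.1)
p=r.snapshot('wrist');np.savez('pics/w4.npz',**p)
f=p['frame'];c=proj(p,w(0,153,103)).round().astype(int)
k=cv2.resize(f[c[1]-45:c[1]+35,c[0]-50:c[0]+50],None,fx=6,fy=6,interpolation=cv2.INTER_CUBIC);cv2.imwrite('pics/w4c.png',k[:,:,::-1])
for n in(3,4):
    f=np.load(f'pics/w{n}.npz')['frame'][c[1]-45:c[1]+35,c[0]-50:c[0]+50].mean(2)
    d=(f<170)[10:50]; b=d[:, 35:67]; u=np.nonzero(b.any(0))[0]+35; m=np.nonzero((f<150)[30-0:31+16,25:77].any(0))[0]
    print(n,'digit cols',u.min(),u.max(),'row45 marks',np.nonzero(f[45]<170)[0].tolist(),[ (i,np.nonzero(f[i]<170)[0].tolist()) for i in(36,37,49)])
print(r.sense()['clock'])
```

```text
z 95.5 [-2.87829636  0.44607652  6.20609266]
[[-0.5, 95.5, -2.9, 6.8], [0.5, 95.4, -4.1, 7.1], [1.5, 95.3, -4.2, 7.6]]
3 digit cols 35 66 row45 marks [28, 29, 30, 31, 32, 33, 46, 47, 48, 68, 69, 70, 71, 72, 73] [(36, [46, 47, 48, 49, 50, 51, 52, 55, 56, 57, 58]), (37, [46, 47, 48, 49, 50, 51, 52, 53, 54, 55, 56, 57, 58]), (49, [37, 38, 39, 40, 41, 42, 43, 44, 45, 46, 47, 48, 49, 50, 51, 52, 53, 54, 55, 56, 57, 58])]
4 digit cols 35 66 row45 marks [28, 29, 30, 31, 32, 33, 50, 51, 52, 68, 69, 70, 71, 72, 73] [(36, [50, 51, 52, 55, 56, 57, 58, 59, 60, 61, 62]), (37, [50, 51, 52, 53, 54, 55, 56, 57, 58, 59, 60, 61, 62]), (49, [40, 41, 42, 43, 44, 45, 46, 47, 48, 49, 50, 51, 52, 53, 54, 55, 56, 57, 58, 59, 60, 61, 62])]
23.325
```

View pics/w4c.png

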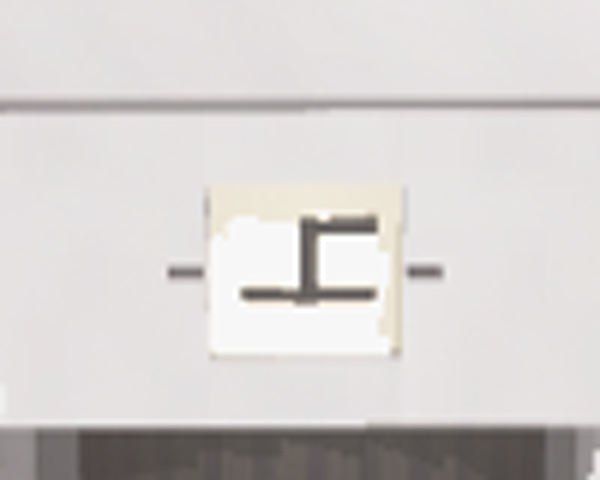

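The 4 is centred: digit middle at column 51 and marks' middle at 50.5, about 0.7° off. Now I'll go behind the bar, find its rear end by touch, and push it along slowly.

Run:
```python
from station import r
from h import *
q=dict(np.load('pics/top0.npz'))
e=jf(ray(q,(342.4,164.9),.045)-[J['x'],J['y'],0])*1e3;print('rear',e)
y0=min(max(e[1],-240),-190)-10-14
r.reach(tip(0,y0,170),ori());r.servo_line(tip(0,y0,36),speed=.12)
r.wait(.2);F0=tare(r);print('F0',F0,jpos(r),r.sense()['clock'])
y=y0
while y<y0+30:
    y+=1;r.servo_line(tip(0,y,36),speed=.012);f=force(r,F0)
    if f[1]<-1.5:break
print('contact',y,f,jpos(r),'travel left',-185-y,r.sense()['clock'])
np.save('F0.npy',F0)
```

```text
rear [  -3.8716581  -229.91650148   45.        ]
F0 [ 0.08256855  0.21846168 -0.15066836] [ 5.84948384e-02 -2.53975337e+02  3.65053145e+01] 26.2667
contact -235.9165014756584 [ 0.23119977 -2.34161519 -0.33377848] [-7.59377347e-02 -2.36176567e+02  3.60434796e+01] travel left 50.91650147565841 30.7667
```

Run:
```python
from station import r
from h import *
F0=np.load('F0.npy');y=-235.92;L=[];base=[]
while y<-193:
    y+=3;r.servo_line(tip(0,y,36),speed=.02);f=force(r,F0);L.append([round(y,1)]+f.round(1).tolist());base.append(-f[1])
    if -f[1]>14: print('high');break
print(L,r.sense()['clock'])
b=np.median(base);L=[]
while y<-178 and r.sense()['clock']<62:
    y+=.5;r.servo_line(tip(0,y,36),speed=.006);f=force(r,F0);L.append([round(y,1)]+f.round(1).tolist())
    if -f[1]>b+4.5:
        r.wait(.1);f=force(r,F0);L.append(f.round(1).tolist());
        if -f[1]>b+3.5: break
print(b,L,jpos(r),r.sense()['clock'])
```

```text
[[-232.9, -0.3, -3.4, -1.0], [-229.9, -0.2, -2.5, -1.0], [-226.9, -0.4, -4.3, -0.3], [-223.9, -0.3, -2.9, -0.7], [-220.9, -1.4, -3.2, -0.0], [-217.9, -2.6, -3.7, -0.3], [-214.9, -1.5, -3.5, 0.4], [-211.9, -1.9, -4.9, 0.8], [-208.9, -2.4, -2.8, 0.6], [-205.9, -1.9, -3.1, 0.7], [-202.9, -2.6, -3.0, 1.0], [-199.9, -2.2, -3.5, 0.8], [-196.9, -2.5, -4.1, 0.7], [-193.9, -3.2, -3.9, 0.1], [-190.9, -2.7, -4.7, 2.3]] 35.2667
3.5236435512594086 [[-190.4, -3.0, -6.1, -0.2], [-189.9, -3.2, -4.7, 1.2], [-189.4, -2.8, -4.8, 0.5], [-188.9, -2.5, -5.7, 0.8], [-188.4, -2.7, -4.2, 0.8], [-187.9, -1.7, -5.4, 0.8], [-187.4, -3.3, -5.1, 1.8], [-186.9, -2.5, -5.2, 1.1], [-186.4, -2.9, -6.2, 0.0], [-185.9, -2.3, -7.7, 0.1], [-185.4, -1.3, -8.8, -0.9], [-1.8, -9.1, -1.6]] [-1.39271934e-01 -1.86498586e+02  3.61881945e+01] 38.1167
```

Contact force is rising at nearly the expected home position. I'll take a few more gentle half-millimetre steps to make sure it is the stop and not stiction.

Run:
```python
from station import r
from h import *
F0=np.load('F0.npy');y=-185.42
for i in range(5):
    y+=.4;r.servo_line(tip(0,y,36),speed=.005);r.wait(.1);f=force(r,F0);print(round(y,2),f.round(1),jpos(r).round(2))
    if -f[1]>12:break
print(r.sense()['clock'])
```

```text
-185.02 [-2.1 -9.5 -1. ] [-1.8000e-01 -1.8637e+02  3.6210e+01]
-184.62 [ -1.1 -10.5  -0.9] [  -0.2  -186.2    36.25]
-184.22 [ -0.9 -11.   -1.1] [  -0.2  -186.06   36.32]
-183.82 [ -1.2 -12.4  -2.1] [  -0.23 -185.92   36.36]
39.5167
```

The force climbs while the position stalls, so the bar is on the stop at about 9 N over friction. I'll back off, lift clear, and check the window and the bar end.

Run:
```python
from station import r
from h import *
r.servo_line(tip(0,-190,36),speed=.01);r.servo_line(tip(0,-215,36),speed=.06);print(force(r,np.load('F0.npy')))
r.servo_line(tip(0,-215,190),speed=.15);r.reach(tip(0,60,215),ori());r.wait(.1)
p=r.snapshot('wrist');np.savez('pics/w5.npz',**p)
f=p['frame'];c=proj(p,w(0,95,100)).round().astype(int);print(c,proj(p,w(0,45,55)),proj(p,w(0,153,103)))
t=r.snapshot('top');cv2.imwrite('pics/top5.png',t['frame'][:,:,::-1])
k=cv2.resize(f[max(0,c[1]-80):c[1]+80,c[0]-80:c[0]+80],None,fx=3.7,fy=3.7,interpolation=cv2.INTER_CUBIC)
k2=cv2.resize(t['frame'][130:250,200:360],None,fx=1.3,fy=1.3)
o=np.zeros((600,800,3),np.uint8);o[:k.shape[0],:k.shape[1]]=k;o[:156,592:800]=k2
cv2.imwrite('pics/w5c.png',o[:,:,::-1]);print(r.sense()['clock'])
```

```text
[-0.57117521 -0.09929493 -0.3087077 ]
[255 148] [255.29717116 191.57503711] [254.93906827  73.63152491]
43.2917
```

View pics/w5c.png

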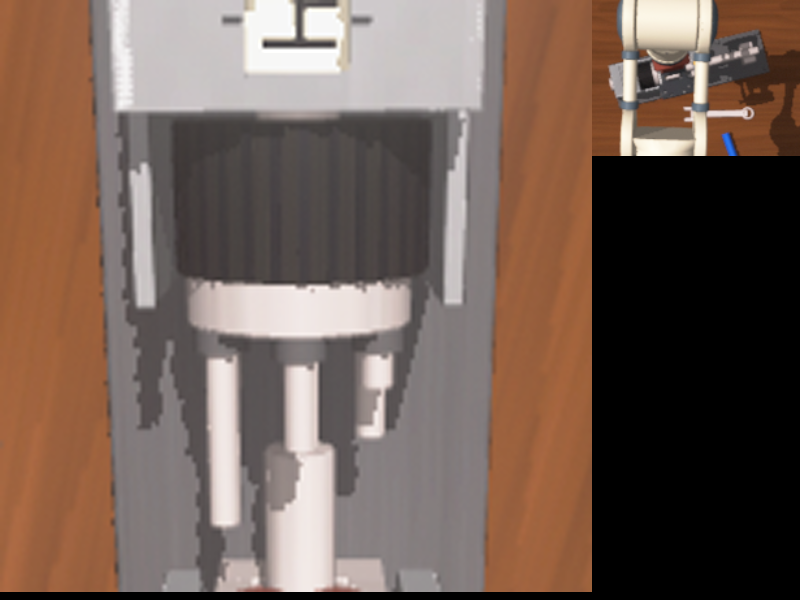

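The 4 is still centred: its crossbar is at column 299 and the marks' middle is at 297. The bar end meets the middle screw at about (300,445), where stop4 projects, and the arm is clear of everything.

```bash
python3 -c "
from station import r
print(r.hand_in())"
```

```text
the job is handed in; nothing more can be done
None
```

The drum is set to 4 (about 0.7° off the window's middle), the bar rests in its V-blocks against stop 4 after a gentle push of about 12 N, the arm is clear, and the job was handed in at about 43 s; no verdict came back.

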